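# Zero the tyre gauge and set its lever to the index clip

## Task

On the round tyre gauge, gently push the lever round with the fingertips until it comes to rest against the square stop block, then push it back round until its pointed tip points at the arrow-shaped index clip on the scale, and leave it there. Do not grip or pinch the lever; leave the little wheel on the gauge's centre and everything else on the table undisturbed.

Things in the scene. Friction and masses are not known exactly. Their poses are not given: they have to be found in the camera images.
- gauge: Tyre gauge: fixed round base 240 mm across, 20 mm high, pale metal top; dark scale lines every 10 degrees round the half of its rim facing the robot; a dark ring 90 mm across, top 33 mm above the table, turns about its centre; fixed anvil in the middle 50 mm across, top at 38 mm. All but the lever's pin and the wheel on the anvil (top at 52 mm) is below 39 mm. Origin: centre of the underside.
- gauge_centre (a point): Point on the ring's vertical turning axis, at the height of the scale plate, 20 mm above the table. Its axes are the gauge's: -x is the middle of the scale, roughly towards the robot.
- ring (a joint): Angle of ring and lever, rad. 0: lever points to the gauge's -x; grows counter-clockwise seen from above. At -1.40 it rests on the square stop block (dark, 18 x 16 mm, top 38 mm above the table), the one at the gauge's +y end of the scale; at +1.40 on a round stop pin 8 mm across. Even drag of about 0.22 N m (3 N at the pin), no spring; stays where left.
- lever_tip (a point): Pointed outer tip of the lever, 90 mm from the turning axis and 29 mm above the table. The lever is a dark steel bar 11 mm wide, 25 to 33 mm above the table, running radially outwards from the ring; this frame's -x points outwards along it.
- pin_top (a point): Centre of the top of the upright dark steel pin on the lever by which it is pushed: 12 mm across, 75 mm from the turning axis, rising from the bar (33 mm) to 71 mm above the table. Frame as lever_tip.
- clip_point (a point): Inward-pointing tip of the arrow-shaped index clip: dark metal, 12 mm wide, over the scale's rim, 97 to 126 mm from the axis, top 31 mm above the table. Fixed for the run, at a lever angle between -0.7 and 0.9. The tip is 97 mm from the axis; this frame's -x points outwards. The lever is set when both tips lie on one radius.
- wheel: Slot-car wheel lying flat on the gauge's anvil, 27 mm across, 14 mm high, loose; origin under its centre. To be left alone.
- screwdriver: Screwdriver 150 mm long lying on the table beyond the gauge; origin on it, at its underside. To be left alone.
- oil: Small upright bottle, 28 mm across, 60 mm high, on the table beside the gauge on its -y side; origin under its centre. To be left alone.
- car_a: White slot car with a rear wing, 165 x 76 mm, 42 mm high, loose on the table at the side; origin under its centre. To be left alone.
- car_b: Blue slot car without a wing, same size, 38 mm high; origin under its centre. To be left alone.
- car_c: Orange slot car with a rear wing, same size as the white one; origin under its centre. To be left alone.

How it is judged:
On the way, in this order (a step that is already met when the one before it is completed fails the run):
1. the lever rests against the square stop block (within 0.06 rad) (value of joint ring below -1.34 rad), for 0.2 s.
2. the lever's tip points at the index clip (within 0.07 rad) (angle between the x axis of lever_tip and the x axis of clip_point, either way round below 0.07 rad), for 0.2 s.
At the end, for the whole second after the job is handed in: After having been against the square stop block, the lever is at rest with its tip within 0.07 rad (about 6 mm) of the index clip; the wheel is within 12 mm and the other loose things within 20 mm of where they began (angle between the x axis of lever_tip and the x axis of clip_point, either way round below 0.07 rad and velocity of joint ring between -0.03 and 0.03 rad/s and distance of wheel from where it was at the start of the episode below 0.012 m and distance of each of car_a, car_b, car_c, screwdriver, oil from where it was at the start of the episode below 0.02 m); the robot touches nothing.
It fails at once if the wheel is lifted, carried or pushed along (more than 12 mm) (distance of wheel from where it was at the start of the episode above 0.012 m).
It fails at once if the lever is squeezed or shoved hard (more than 35 N) (contact force between the fingers and gauge above 35 N).
It fails at once if a car, the screwdriver or the bottle is disturbed (more than 20 mm) (distance of any of car_a, car_b, car_c, screwdriver, oil from where it was at the start of the episode above 0.02 m).
It also fails if it takes over 64 s, if anything falls off the work surface, if the arm or the gripper's body presses on something with over 40 N, if the wrist force passes 120 N, or if a joint passes its speed limit or range.

## Robot

A 7-joint arm with a two-finger parallel gripper is mounted at the origin on the work surface. World frame = base frame: x ahead of the robot, y to its left, z up, the work surface at z = 0. Lengths are in m, angles in rad, forces in N, time in s.
With the tool pointing down it reaches from about 0.4 to 0.85 m from the base axis. Payload 4.5 kg.
Tool frame: the origin (TCP) lies midway between the tips of the shut fingers; the grasp point (between the pads) lies 19 mm behind it (grip_point_offset is the distance from the TCP to the grasp point, in m); x points along the fingers, y is the direction in which the jaws open and shut, and the axes are right-handed (so a half turn about x gives the same grasp; the last joint's range is limited). The gripper opens to 88 mm and grips with 3 to 60 N. Pads are 18 mm wide; open, the fingers measure 123 mm over their backs; the gripper's body (75 mm by 187 mm) begins 45 mm behind the grasp point.
Start: joints at [1.364, 0.689, -0.195, 1.565, 0.157, 0.902, -0.215], TCP at [0.149, -0.607, 0.239] pointing down, gripper open.
Joint ranges: [-3.01, 3.01], [-0.46, 2.08], [-1.47, 1.51], [0.13, 2.56], [-1, 4.14], [0.04, 2.09], [-2.66, 2.66]. Speed limits (rad/s): [2.57, 2.57, 3.14, 3.14, 3.14, 3.14, 3.14].

## Interface

Orientations are given as a unit quaternion [w, x, y, z].
In Python, from bench import * gives the robot as it stands. The module is installed in compiled form; this text tells all that it offers.
- The arm moves only by the tool move_arm, never from a script. Its argument "commands" is a list of rows, each a list of 3 entries, a list of its own where there are three numbers: the opening, from 0 (shut) to 1 (fully open), then the shift along the tool's x, y, z in m, then the turn about the tool's x in rad. A call has 1 to 12 rows; each row is the pose to reach, as a shift and turn from the pose measured when the call began, along the tool's axes at that moment; what a row does not reach only later rows make up. A row lasts 1/12 s, in which the tool goes at most 41.7 mm and 7.16 degrees, less where a joint would pass 70% of its speed; a pose out of reach is approached as far as the arm can. A call with a gripper value outside its range is refused whole. The fingers move at their own pace and stop on an object; "squeeze" is the grip in N (left out, the last holds). Time passes only in rows, so rows that repeat a pose let the fingers close. It gives the time, the measured TCP pose, the force and the opening at its end, in the units of the state.
- read_state(): the state, without advancing time (a new reading comes with each control period).
- read_camera(name): name is "side" or "top"; returns the picture (480x640x3 uint8, blue, green, red); there is no depth.
- get_calibration(name): a dict with "vertical_fov" (degrees; the focal length in pixels is half the picture's height over the tangent of half this angle, whatever the lens; pixels are square), "cx", "cy" (the principal point, pixels), "extrinsics" (4x4, takes a point from camera to world coordinates). Camera axes: x right, y up, looking along -z (the intrinsics and any distortion apply to the point x, -y, -z); pixel columns grow to the right and rows downward; lengths in m; the calibration is good to about 2 mm. A picture is of the moment at which its call begins. get_calibration takes no time and is no camera call.
- close_job(): hands the job in, once; it reports no verdict.
The state is a dict: "time": time; "joint_pos": joint angles; "joint_velocities": joint speeds; "tau": joint torques, N m; "tool_pos": TCP position; "tcp_rot": TCP orientation; "ft_force": force on the tool from outside, world axes, zero at the start; "torque": the same for the moment, N m; "grip_width": finger opening in m.
Only numpy, scipy, OpenCV 4.12 (cv2) and the standard library are available. Lean on these libraries where they do the work, as an engineer would, in place of code of your own. Each camera call takes 0.05 s, during which the arm holds its last target.

## Working session

There is one attempt and no reset: what is moved stays moved. The work goes in short steps, Python scripts to look and compute and a tool call to move; the robot and the scene stay as the last step left them, time stands still between calls to the robot, and variables do not carry over. Pictures are saved under pics/ and viewed, and the job is handed in when it is done.

Besides the shell and the picture viewer there is one more tool, called as name(argument=value, ...), one argument or row to a line, values as JSON. move_arm: Moves the arm, as the interface text tells. Its arguments: {"type":"object","properties":{"commands":{"type":"array","items":{"type":"array"}},"squeeze":{"type":"number"}},"required":["commands"]}

```bash
mkdir -p pics
python3 - <<'E'
from bench import *
import cv2
s=read_state()
for k,v in s.items(): print(k,v)
for n in("top","side"):
    cv2.imwrite(f"pics/{n}0.png",read_camera(n)); print(n,get_calibration(n))
E
```

```text
time 0.0
joint_pos [ 1.36379264  0.68996439 -0.19450252  1.56633451  0.15732513  0.90250478
 -0.21510235]
joint_velocities [ 9.70307100e-05  3.22595686e-04 -5.64971356e-04  5.34652914e-04
 -8.32712490e-04 -1.74321681e-03 -1.25731155e-03]
tau [-4.01396464e-04 -5.27564335e+01 -1.26663275e+00 -1.53429347e+01
 -5.25724702e-02  6.53733354e-03  1.69838409e-04]
tool_pos [ 0.14884127 -0.60637193  0.23792452]
tcp_rot [-0.08433353 -0.70185012 -0.08559073  0.70211715]
ft_force [-0.66879561 -1.05847139 -0.56785691]
torque [ 0.02356706 -0.0035504   0.02580608]
grip_width 0.08839084763923187
top {'vertical_fov': 52.88720642959277, 'cx': 323.7876203065572, 'cy': 233.55185161911135, 'extrinsics': array([[ 0.02412253,  0.98477171, -0.17217081,  0.39023943],
       [-0.9993148 ,  0.01891677, -0.03181318, -0.01683689],
       [-0.0280718 ,  0.17282025,  0.98455327,  1.12192476],
       [ 0.        ,  0.        ,  0.        ,  1.        ]])}
side {'vertical_fov': 52.59262876450534, 'cx': 317.83626354511716, 'cy': 230.18340594679296, 'extrinsics': array([[-0.93862419,  0.25032588, -0.23732169,  0.28322874],
       [-0.3447754 , -0.65948855,  0.66798561,  0.77948249],
       [ 0.01070315,  0.70881013,  0.70531811,  0.91323121],
       [ 0.        ,  0.        ,  0.        ,  1.        ]])}
```

View pics/top0.png

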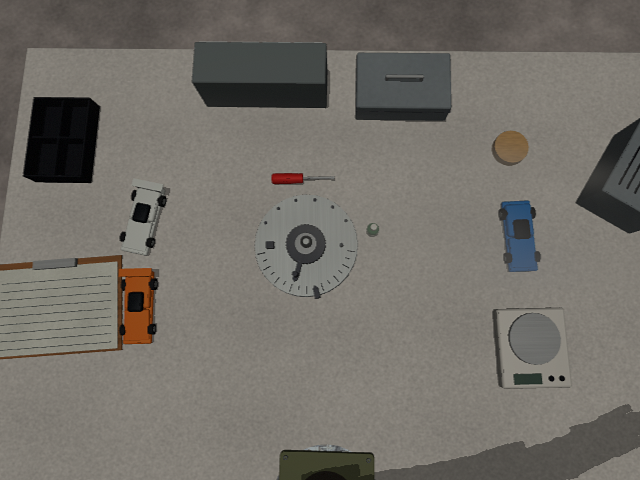

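View pics/side0.png

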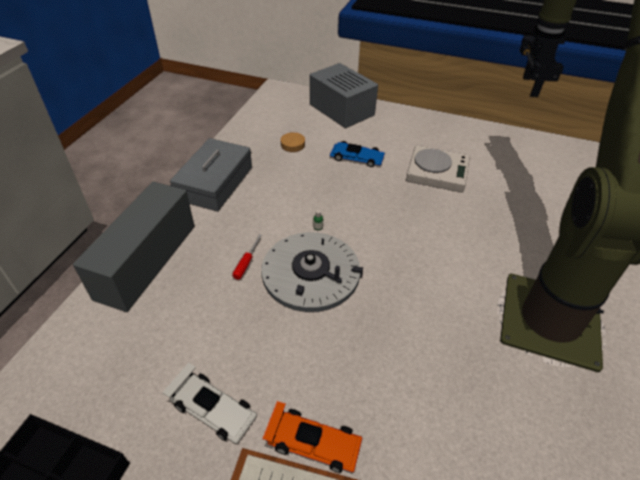

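```bash
cat > h.py <<'E'
import numpy as np,cv2
from bench import *
def ray(n,u,v):
    c=get_calibration(n);f=240/np.tan(np.radians(c['vertical_fov']/2));E=c['extrinsics']
    d=E[:3,:3]@np.array([(u-c['cx'])/f,-(v-c['cy'])/f,-1]);return E[:3,3],d
def pl(n,u,v,z):
    o,d=ray(n,u,v);return (o+d*(z-o[2])/d[2])[:2]
def proj(n,p):
    c=get_calibration(n);f=240/np.tan(np.radians(c['vertical_fov']/2));E=c['extrinsics']
    q=E[:3,:3].T@(np.array(p)-E[:3,3]);return c['cx']-f*q[0]/q[2], c['cy']+f*q[1]/q[2]
E
python3 - <<'E'
from h import *
t=cv2.imread('pics/top0.png')
c=cv2.resize(t[185:305,245:370],None,fx=5,fy=5,interpolation=cv2.INTER_CUBIC);cv2.imwrite('pics/topz.png',c)
t=cv2.imread('pics/side0.png')
c=cv2.resize(t[205:315,250:370],None,fx=5,fy=5,interpolation=cv2.INTER_CUBIC);cv2.imwrite('pics/sidez.png',c)
E
```

```text
(no output)
```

View pics/topz.png

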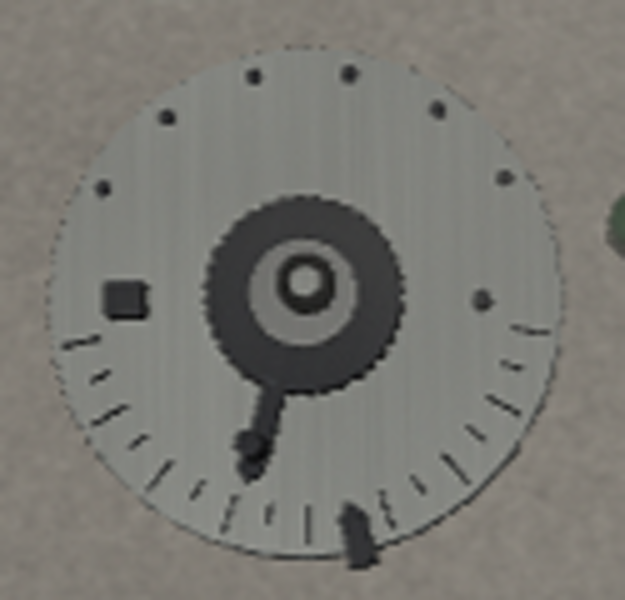

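View pics/sidez.png

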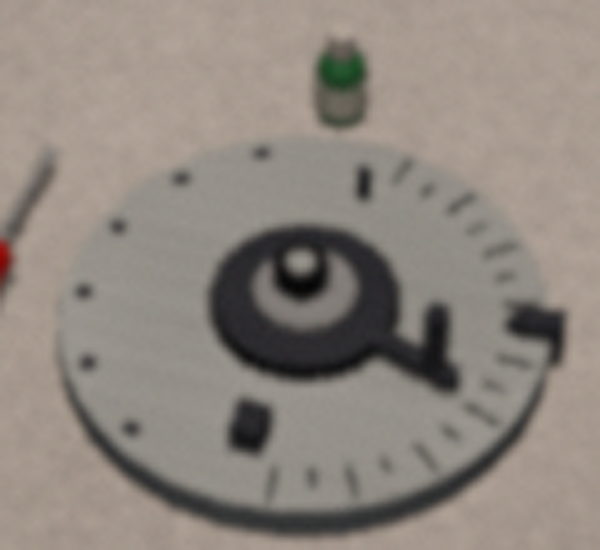

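Run:
```python
from h import *
import cv2
T=lambda x,y:(245+(x+.5)/5-.5,185+(y+.5)/5-.5)
S=lambda x,y:(250+(x+.5)/5-.5,205+(y+.5)/5-.5)
# ring fit top: edges
cs=[]
L,R,U,D=T(205,295),T(404,295),T(305,196),T(305,394)
cr=np.mean([pl('top',*p,.033) for p in (L,R,U,D)],0);print('ring c',cr,'diam',pl('top',*L,.033)-pl('top',*R,.033),pl('top',*U,.033)-pl('top',*D,.033))
L,R,U,D=T(48,297),T(564,297),T(305,45),T(305,556)
cp=np.mean([pl('top',*p,.02) for p in (L,R,U,D)],0);print('plate c',cp,pl('top',*L,.02)-pl('top',*R,.02),pl('top',*U,.02)-pl('top',*D,.02))
L,R,U,D=S(210,300),S(400,300),S(305,226),S(305,372)
print('side ring',np.mean([pl('side',*p,.033) for p in (L,R)],0),np.mean([pl('side',*p,.033) for p in (U,D)],0))
c=(cr+cp)/2
def rep(nm,n,p,z):
    q=pl(n,*p,z);d=q-c;print(nm,n,q,'r',np.hypot(*d),'ang',np.degrees(np.arctan2(d[1],d[0]))%360-180)
for i,p in enumerate([(308,507),(308,545),(82,344),(532,330),(110,415),(505,407),(157,475),(457,470)]):rep('line',"top",T(*p),.02)
rep('block','top',T(126,298),.038);rep('pinstop','top',T(482,298),.038)
rep('tip','top',T(249,480),.029);rep('clip tip','top',T(349,505),.031);rep('clip end','top',T(364,568),.031)
rep('pin top','top',T(250,437),.071)
rep('tip','side',S(455,388),.029);rep('clip tip','side',S(507,321),.031);rep('pin','side',S(438,310),.071)
rep('bottle','top',T(630,225),.06)
```

```text
ring c [0.55670926 0.05951991] diam [-0.00180476  0.09110395] [0.0915447  0.00280763]
plate c [0.5578874  0.06021378] [-0.00474041  0.23900811] [0.23895887 0.00732875]
side ring [0.55526028 0.06183388] [0.55597345 0.0600251 ]
line top [0.46088367 0.05591914] r 0.09649544496524255 ang 2.34466707787729
line top [0.44368748 0.05539545] r 0.11369880615551603 ang 2.2538303865057685
line top [0.53358542 0.16279422] r 0.10562361320907082 ang -77.02629215497512
line top [ 0.544316   -0.04483233] r 0.10550098652596825 ang 82.93160439079412
line top [0.50097136 0.14833467] r 0.10487747555888371 ang -57.51532188006483
line top [ 0.50849482 -0.03299912] r 0.10490885883123192 ang 62.276892305716956
line top [0.47392078 0.12552615] r 0.10612709634228985 ang -38.22021168185216
line top [ 0.47920509 -0.01160257] r 0.10586042997214198 ang 42.46414555370811
block top [0.55278183 0.1407064 ] r 0.0809656310545055 ang -86.80221656618257
pinstop top [ 0.55600076 -0.02149209] r 0.0813692832440993 ang 89.08628231644849
tip top [0.47189322 0.08246087] r 0.08834321014970624 ang -14.818200787139773
clip tip top [0.46148935 0.03670958] r 0.0985678407230348 ang 13.587928455706418
clip end top [0.43347309 0.02919731] r 0.12756688760677937 ang 13.911282579782181
pin top top [0.48751426 0.07885768] r 0.07232197763369581 ang -15.223641215804065
tip side [0.47182282 0.08463544] r 0.08899183295779879 ang -16.160226592795595
clip tip side [0.46099362 0.03852628] r 0.09864084412741733 ang 12.494513932849259
pin side [0.48447628 0.07697394] r 0.07480444149753651 ang -13.220017646751302
bottle top [ 0.5869016  -0.08682496] r 0.1496490541416406 ang 101.40938893723148
```

```bash
cat >> h.py <<'E'
from scipy.spatial.transform import Rotation as Ro
C=np.array([.557,.060])
def R0():
    s=read_state();q=s['tcp_rot'];return Ro.from_quat([q[1],q[2],q[3],q[0]]).as_matrix(),s['tool_pos'],s
def plan(rows,grip=0.0):
    # rows: (x,y,z,yaw of tool z in world deg or None)
    R,p,s=R0();yaw0=np.arctan2(R[1,2],R[0,2]);out=[]
    for x,y,z,w in rows:
        d=R.T@(np.array([x,y,z])-p)
        # turn about tool x (pointing down): + turn reduces world yaw
        t=0 if w is None else -((np.radians(w)-yaw0+np.pi)%(2*np.pi)-np.pi)
        out.append([grip,[round(float(v),3) for v in d],round(float(t),3)])
    import json;print(json.dumps(out));return out
E
python3 - <<'E'
from h import *
R,p,s=R0();print(R.round(3),p,np.degrees(np.arctan2(R[1,2],R[0,2])))
# target contact standoff: pin at -15deg world; tool on clip side
plan([(.48,.0,.15,90)])
E
```

```text
[[-0.001  0.239 -0.971]
 [ 0.002 -0.971 -0.239]
 [-1.    -0.002  0.   ]] [ 0.1488922  -0.60642844  0.23800109] -166.19559244686
[[0.0, [0.089, -0.51, -0.466], 1.812]]
```

Run:
```python
from h import *
plan([(.473,.036,.15,-105)])
```

```text
[[0.0, [0.089, -0.546, -0.468], -1.068]]
```

move_arm(
  commands=[
    [0,[0.03,-0.546,-0.468],-1.068],
    [0,[0.03,-0.546,-0.468],-1.068],
    [0,[0.03,-0.546,-0.468],-1.068],
    [0,[0.03,-0.546,-0.468],-1.068],
    [0,[0.03,-0.546,-0.468],-1.068],
    [0,[0.03,-0.546,-0.468],-1.068],
    [0,[0.03,-0.546,-0.468],-1.068],
    [0,[0.03,-0.546,-0.468],-1.068],
    [0,[0.03,-0.546,-0.468],-1.068],
    [0,[0.03,-0.546,-0.468],-1.068],
    [0,[0.03,-0.546,-0.468],-1.068],
    [0,[0.03,-0.546,-0.468],-1.068],
  ],
)

```text
time: 1.1
tool_pos: [0.3743, -0.1592, 0.2178]
tcp_rot: [0.43, 0.561, 0.431, -0.561]
ft_force: [0.7, -0.5, -0.2]
grip_width: 0.0102
```

Run:
```python
from h import *
R,p,s=R0();print(R.round(3),p,np.degrees(np.arctan2(R[1,2],R[0,2])),s['joint_pos'].round(2),s['ft_force'],s['grip_width'])
plan([(.473,.036,.15,-105)])
```

```text
[[-0.001  0.966 -0.259]
 [ 0.002 -0.259 -0.966]
 [-1.    -0.001 -0.001]] [ 0.3743321  -0.15918013  0.21782801] -105.03863895130978 [ 0.58  0.48 -0.43  2.2   0.39  0.53 -0.41] [ 0.65760554 -0.4802163  -0.17357121] 0.010179804541710075
[[0.0, [0.068, 0.045, -0.214], -0.001]]
```

Sign conventions are confirmed. Go on to the staging point, then descend.

move_arm(
  commands=[
    [0,[0.02,0.045,-0.214],0],
    [0,[0.03,0.045,-0.214],0],
    [0,[0.04,0.045,-0.214],0],
    [0,[0.05,0.045,-0.214],0],
    [0,[0.068,0.045,-0.214],0],
    [0,[0.068,0.045,-0.214],0],
    [0,[0.068,0.045,-0.214],0],
    [0,[0.068,0.045,-0.214],0],
  ],
)

```text
time: 1.77
tool_pos: [0.4728, 0.0371, 0.1492]
tcp_rot: [-0.43, -0.56, -0.432, 0.561]
ft_force: [-1.0, -0.7, -0.1]
grip_width: 0.0004
```

Run:
```python
from h import *
R,p,s=R0();print(p,s['grip_width'],s['ft_force'])
t=read_camera('top');cv2.imwrite('pics/t1.png',cv2.resize(t[185:305,245:370],None,fx=5,fy=5,interpolation=cv2.INTER_CUBIC))
t=read_camera('side');cv2.imwrite('pics/s1.png',cv2.resize(t[165:315,250:400],None,fx=4,fy=4,interpolation=cv2.INTER_CUBIC))
```

```text
[0.47279646 0.03709077 0.14916454] 0.0003732023166578613 [-0.95215996 -0.67575122 -0.12939157]
```

View pics/s1.png

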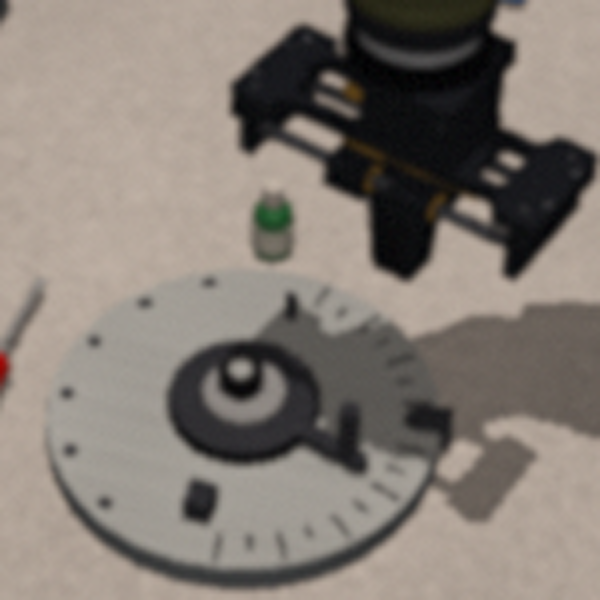

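View pics/t1.png

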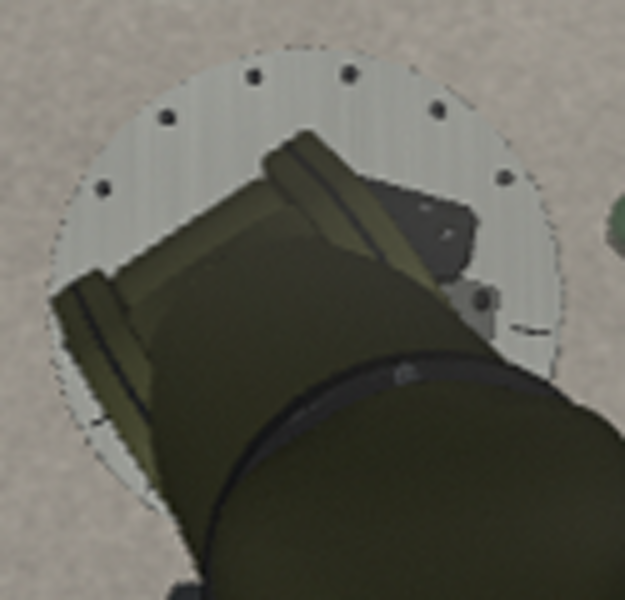

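move_arm(
  commands=[
    [0,[0.03,0,0],0],
    [0,[0.06,0,0],0],
    [0,[0.085,0,0],0],
    [0,[0.102,0,0],0],
    [0,[0.102,0,0],0],
    [0,[0.102,0,0],0],
  ],
)

```text
time: 2.37
tool_pos: [0.4718, 0.033, 0.0485]
tcp_rot: [-0.429, -0.561, -0.43, 0.563]
ft_force: [-1.2, 0.5, 0.3]
grip_width: 0.0004
```

```bash
cat >> h.py <<'E'
def arc(angs,off=.015,z=.047,yawoff=0,side=1,r=.075,grip=0.0):
    rows=[]
    for a in angs:
        A=np.radians(a);u=-np.array([np.cos(A),np.sin(A)]);m=np.array([np.cos(np.pi/2+A),np.sin(np.pi/2+A)])
        q=C+r*u-side*off*m;rows.append((q[0],q[1],z,-90+a+yawoff))
    return plan(rows,grip)
E
python3 - <<'E'
from h import *
R,p,s=R0();print(p,s['ft_force'])
arc([-15]*1,off=.028);arc([-15]*1,off=.024); arc([-15]*1,off=.020)
arc([-16,-18,-20,-22,-24,-26,-28,-30,-32])
E
```

```text
[0.47183532 0.03299716 0.04845262] [-1.17670756  0.5070572   0.27450736]
[[0.0, [0.001, 0.0, -0.02], -0.004]]
[[0.0, [0.001, 0.0, -0.024], -0.004]]
[[0.0, [0.001, 0.0, -0.028], -0.004]]
[[0.0, [0.001, -0.0, -0.034], 0.013], [0.0, [0.001, -0.001, -0.037], 0.048], [0.0, [0.001, -0.001, -0.04], 0.083], [0.0, [0.001, -0.001, -0.042], 0.118], [0.0, [0.001, -0.001, -0.045], 0.153], [0.0, [0.001, -0.001, -0.048], 0.188], [0.0, [0.001, -0.001, -0.05], 0.223], [0.0, [0.001, -0.001, -0.053], 0.258], [0.0, [0.001, -0.001, -0.056], 0.293]]
```

move_arm(
  commands=[
    [0,[0.001,0,-0.008],0],
    [0,[0.001,0,-0.016],0],
    [0,[0.001,0,-0.022],0],
    [0,[0.001,0,-0.026],0],
    [0,[0.001,0,-0.03],0],
    [0,[0.001,0,-0.034],0.013],
    [0,[0.001,-0.001,-0.037],0.048],
    [0,[0.001,-0.001,-0.04],0.083],
    [0,[0.001,-0.001,-0.042],0.118],
    [0,[0.001,-0.001,-0.045],0.153],
    [0,[0.001,-0.001,-0.048],0.188],
  ],
)

```text
time: 3.28
tool_pos: [0.4828, 0.0792, 0.0473]
tcp_rot: [-0.373, -0.599, -0.374, 0.602]
ft_force: [-1.9, -3.0, 1.9]
grip_width: 0.0005
```

Run:
```python
from h import *
R,p,s=R0();print(p,s['ft_force'])
t=read_camera('side');cv2.imwrite('pics/s2.png',cv2.resize(t[165:315,250:400],None,fx=4,fy=4,interpolation=cv2.INTER_CUBIC))
arc([-28,-30,-32,-34,-36,-38,-40,-42,-44,-46,-48,-50])
```

```text
[0.48282902 0.07918775 0.04729091] [-1.8552325  -2.99538506  1.9176224 ]
[[0.0, [0.0, -0.0, -0.002], 0.03], [0.0, [0.0, -0.001, -0.004], 0.065], [0.0, [0.0, -0.001, -0.007], 0.1], [0.0, [0.0, -0.001, -0.01], 0.135], [0.0, [0.0, -0.001, -0.012], 0.17], [0.0, [0.0, -0.001, -0.015], 0.205], [0.0, [0.0, -0.001, -0.018], 0.24], [0.0, [0.0, -0.001, -0.02], 0.275], [0.0, [0.0, -0.001, -0.023], 0.31], [0.0, [0.0, -0.001, -0.026], 0.345], [0.0, [0.0, -0.0, -0.028], 0.379], [0.0, [0.0, 0.0, -0.031], 0.414]]
```

View pics/s2.png

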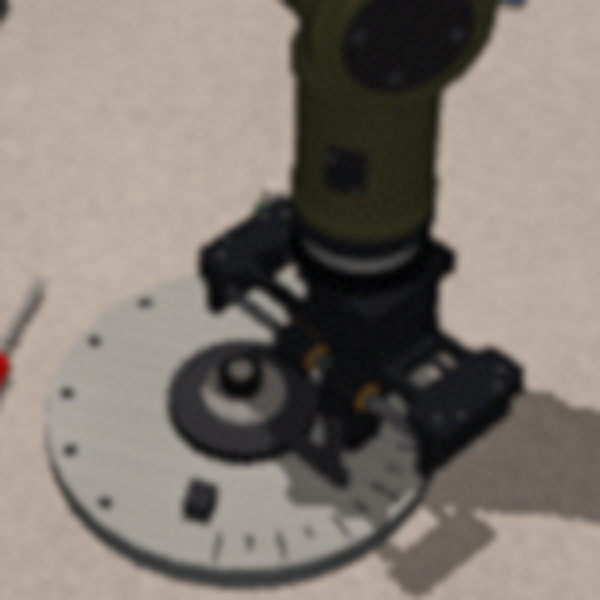

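move_arm(
  commands=[
    [0,[0,0,-0.002],0.03],
    [0,[0,-0.001,-0.004],0.065],
    [0,[0,-0.001,-0.007],0.1],
    [0,[0,-0.001,-0.01],0.135],
    [0,[0,-0.001,-0.012],0.17],
    [0,[0,-0.001,-0.015],0.205],
    [0,[0,-0.001,-0.018],0.24],
    [0,[0,-0.001,-0.02],0.275],
    [0,[0,-0.001,-0.023],0.31],
    [0,[0,-0.001,-0.026],0.345],
    [0,[0,0,-0.028],0.379],
    [0,[0,0,-0.031],0.414],
  ],
)

```text
time: 4.33
tool_pos: [0.4971, 0.1082, 0.0472]
tcp_rot: [-0.241, -0.664, -0.241, 0.666]
ft_force: [-1.7, -3.6, 0.8]
grip_width: 0.0
```

Run:
```python
from h import *
R,p,s=R0();print(p,s['ft_force'],s['joint_pos'].round(2))
t=read_camera('side');cv2.imwrite('pics/s3.png',cv2.resize(t[165:315,250:400],None,fx=4,fy=4,interpolation=cv2.INTER_CUBIC))
arc([-52,-54,-56,-58,-60,-62,-64,-66,-67,-68,-69,-70])
```

```text
[0.49708573 0.1081566  0.04717097] [-1.73194927 -3.60038588  0.80477149] [-0.27  0.87 -0.06  2.04  0.19  0.24 -1.37]
[[0.0, [0.0, 0.0, -0.002], 0.031], [0.0, [0.0, -0.0, -0.004], 0.066], [0.0, [0.0, -0.001, -0.007], 0.101], [0.0, [0.0, -0.001, -0.01], 0.136], [0.0, [0.0, -0.001, -0.012], 0.17], [0.0, [0.0, -0.001, -0.015], 0.205], [0.0, [0.0, -0.001, -0.018], 0.24], [0.0, [0.0, -0.001, -0.02], 0.275], [0.0, [0.0, -0.001, -0.022], 0.293], [0.0, [0.0, -0.0, -0.023], 0.31], [0.0, [0.0, -0.0, -0.024], 0.328], [0.0, [0.0, -0.0, -0.026], 0.345]]
```

View pics/s3.png

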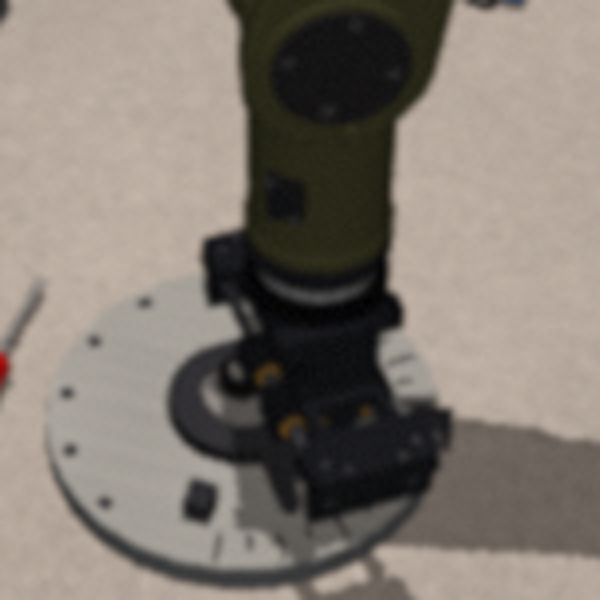

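move_arm(
  commands=[
    [0,[0,0,-0.002],0.031],
    [0,[0,0,-0.004],0.066],
    [0,[0,-0.001,-0.007],0.101],
    [0,[0,-0.001,-0.01],0.136],
    [0,[0,-0.001,-0.012],0.17],
    [0,[0,-0.001,-0.015],0.205],
    [0,[0,-0.001,-0.018],0.24],
    [0,[0,-0.001,-0.02],0.275],
    [0,[0,-0.001,-0.022],0.293],
    [0,[0,0,-0.023],0.31],
    [0,[0,0,-0.024],0.328],
  ],
)

```text
time: 5.3
tool_pos: [0.516, 0.125, 0.0471]
tcp_rot: [-0.128, -0.694, -0.129, 0.696]
ft_force: [-3.6, -0.7, 0.3]
grip_width: 0.0006
```

Run:
```python
from h import *
R,p,s=R0();print(p,s['ft_force'],s['joint_pos'].round(2))
t=read_camera('side');cv2.imwrite('pics/s4.png',cv2.resize(t[165:315,250:400],None,fx=4,fy=4,interpolation=cv2.INTER_CUBIC))
arc([-70,-71,-72,-73,-74,-75,-76,-77,-78,-79,-80])
```

```text
[0.51601473 0.12497307 0.04710879] [-3.5979489  -0.65055434  0.27359286] [-0.32  0.88 -0.01  1.98  0.03  0.28 -1.55]
[[0.0, [0.0, 0.0, -0.001], 0.015], [0.0, [0.0, -0.0, -0.002], 0.033], [0.0, [0.0, -0.0, -0.004], 0.05], [0.0, [0.0, -0.001, -0.005], 0.068], [0.0, [0.0, -0.001, -0.006], 0.085], [0.0, [0.0, -0.001, -0.008], 0.102], [0.0, [0.0, -0.001, -0.009], 0.12], [0.0, [0.0, -0.001, -0.01], 0.137], [0.0, [0.0, -0.001, -0.012], 0.155], [0.0, [0.0, -0.001, -0.013], 0.172], [0.0, [0.0, -0.001, -0.014], 0.19]]
```

View pics/s4.png

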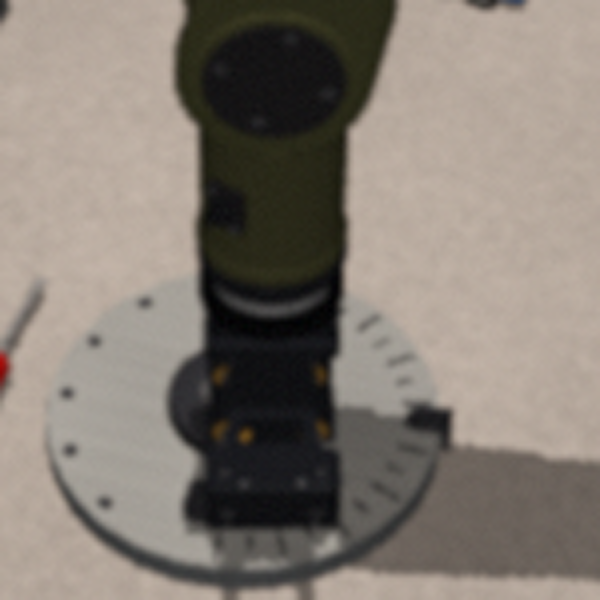

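move_arm(
  commands=[
    [0,[0,0,-0.001],0.015],
    [0,[0,0,-0.002],0.033],
    [0,[0,0,-0.004],0.05],
    [0,[0,-0.001,-0.005],0.068],
    [0,[0,-0.001,-0.006],0.085],
    [0,[0,-0.001,-0.007],0.102],
    [0,[0,-0.001,-0.008],0.12],
  ],
)

```text
time: 5.93
tool_pos: [0.5234, 0.1291, 0.0471]
tcp_rot: [-0.085, -0.701, -0.086, 0.703]
ft_force: [-3.4, 0.1, 0.9]
grip_width: 0.0005
```

move_arm(
  commands=[
    [0,[0,0,-0.001],0.01],
    [0,[0,0,-0.0015],0.02],
    [0,[0,0,-0.002],0.025],
  ],
)

```text
time: 6.18
tool_pos: [0.5254, 0.1299, 0.0471]
tcp_rot: [-0.076, -0.702, -0.077, 0.704]
ft_force: [-3.1, 1.3, 1.5]
grip_width: 0.0003
```

move_arm(
  commands=[
    [0,[0,0,-0.0007],0.01],
    [0,[0,0,-0.0015],0.02],
    [0,[0,0,-0.002],0.02],
  ],
)

```text
time: 6.43
tool_pos: [0.5256, 0.1302, 0.0471]
tcp_rot: [-0.069, -0.702, -0.07, 0.706]
ft_force: [-6.7, -1.0, 5.7]
grip_width: 0.0004
```

move_arm(
  commands=[
    [0,[0,0,-0.0007],0.01],
    [0,[0,0,-0.0015],0.02],
    [0,[0,0,-0.002],0.02],
  ],
)

```text
time: 6.68
tool_pos: [0.5255, 0.1304, 0.047]
tcp_rot: [-0.062, -0.701, -0.062, 0.708]
ft_force: [-8.2, -0.8, 5.5]
grip_width: 0.0004
```

move_arm(
  commands=[
    [0,[0,0,-0.001],0],
    [0,[0,0,-0.0015],0],
    [0,[0,0,-0.0015],0],
    [0,[0,0,-0.0015],0],
    [0,[0,0,-0.0015],0],
  ],
)

```text
time: 7.1
tool_pos: [0.5254, 0.1304, 0.047]
tcp_rot: [-0.062, -0.7, -0.062, 0.709]
ft_force: [-5.8, -1.0, 4.5]
grip_width: 0.0003
```

Run:
```python
from h import *
R,p,s=R0();print(p,s['ft_force'],np.degrees(np.arctan2(R[1,2],R[0,2])))
t=read_camera('side');cv2.imwrite('pics/s5.png',cv2.resize(t[165:315,250:400],None,fx=4,fy=4,interpolation=cv2.INTER_CUBIC))
```

```text
[0.5254476  0.13038482 0.04696886] [-5.83305169 -1.00048067  4.54295174] -169.94557530320066
```

View pics/s5.png

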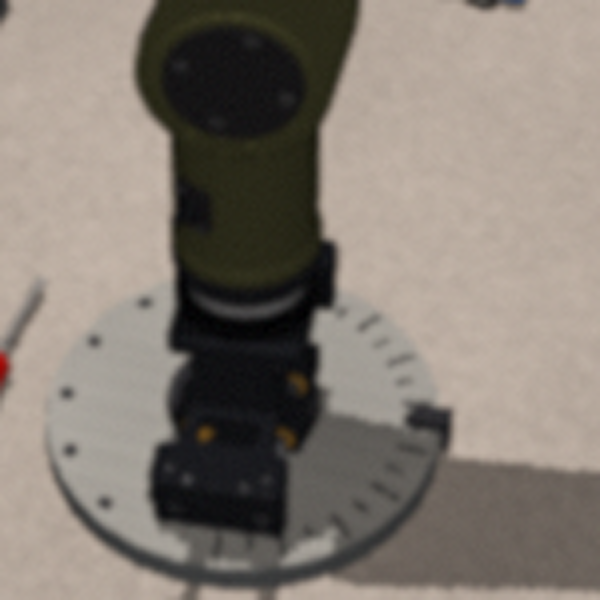

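move_arm(
  commands=[
    [0,[0,0,0.01],0],
    [0,[0,0,0.025],0],
    [0,[-0.02,0,0.03],0],
    [0,[-0.05,0,0.03],0],
    [0,[-0.09,0,0.03],0],
    [0,[-0.11,0.03,0.03],0],
    [0,[-0.11,0.07,0.03],0],
    [0,[-0.11,0.11,0.03],0],
    [0,[-0.11,0.13,0.03],0],
    [0,[-0.11,0.13,0.03],0],
  ],
)

```text
time: 7.98
tool_pos: [0.5231, -0.01, 0.1581]
tcp_rot: [-0.06, -0.702, -0.057, 0.707]
ft_force: [0.9, -0.6, -0.5]
grip_width: 0.0006
```

Run:
```python
from h import *
R,p,s=R0();print(p,s['ft_force'],np.degrees(np.arctan2(R[1,2],R[0,2])))
t=read_camera('side');cv2.imwrite('pics/s6.png',cv2.resize(t[165:315,250:400],None,fx=4,fy=4,interpolation=cv2.INTER_CUBIC))
t=read_camera('top');cv2.imwrite('pics/t6.png',cv2.resize(t[185:305,245:370],None,fx=5,fy=5,interpolation=cv2.INTER_CUBIC))
```

```text
[ 0.52307349 -0.0099717   0.15805569] [ 0.93951149 -0.56961746 -0.50651233] -170.55749229535908
```

View pics/s6.png

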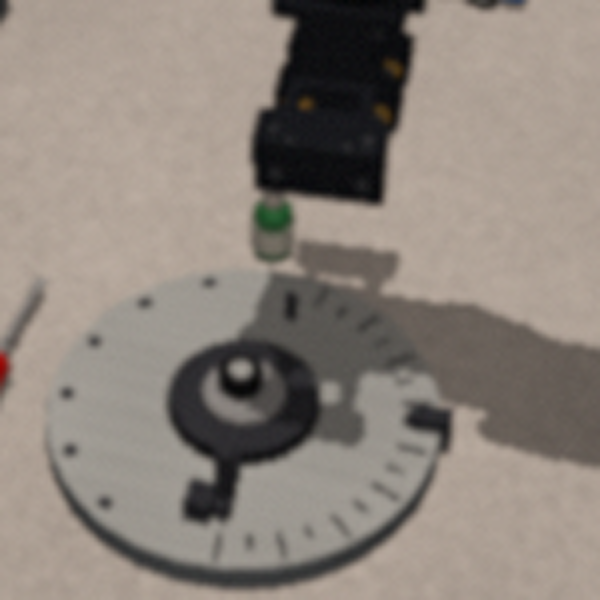

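View pics/t6.png

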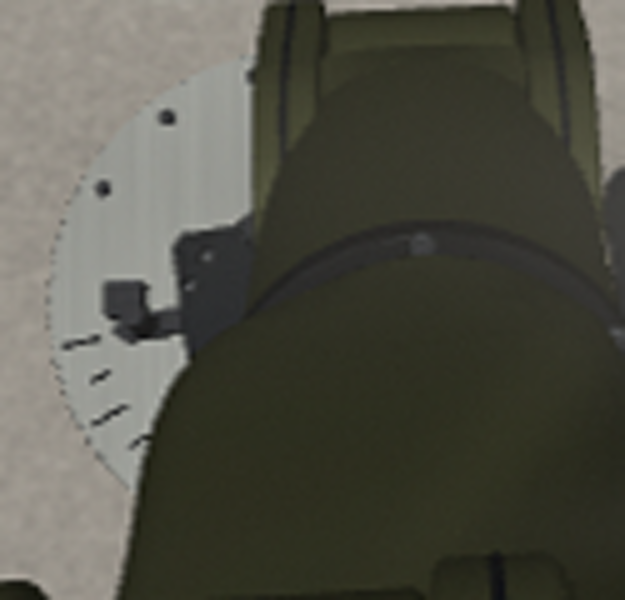

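Run:
```python
from h import *
arc([-78],off=.045,z=.14,side=-1);arc([-78],off=.045,z=.047,side=-1)
T=lambda x,y:(245+(x+.5)/5-.5,185+(y+.5)/5-.5)
d=pl('top',*T(115,334),.029)-C;print(d,np.degrees(np.arctan2(d[1],d[0]))%360-180)
```

```text
[[0.0, [0.017, -0.133, -0.088], -0.037]]
[[0.0, [0.11, -0.133, -0.089], -0.037]]
[-0.01965602  0.08634948] -77.17609078287991
```

move_arm(
  commands=[
    [0,[0,-0.04,-0.03],-0.01],
    [0,[0.01,-0.08,-0.06],-0.02],
    [0,[0.017,-0.11,-0.08],-0.037],
    [0,[0.017,-0.133,-0.089],-0.037],
    [0,[0.017,-0.133,-0.089],-0.037],
    [0,[0.04,-0.133,-0.089],-0.037],
    [0,[0.07,-0.133,-0.089],-0.037],
    [0,[0.095,-0.133,-0.089],-0.037],
    [0,[0.11,-0.133,-0.089],-0.037],
    [0,[0.11,-0.133,-0.089],-0.037],
    [0,[0.11,-0.133,-0.089],-0.037],
  ],
)

```text
time: 9.0
tool_pos: [0.5851, 0.1445, 0.0464]
tcp_rot: [-0.074, -0.699, -0.075, 0.707]
ft_force: [0.8, -1.2, -0.2]
grip_width: 0.0003
```

Run:
```python
from h import *
R,p,s=R0();print(p,s['ft_force'],s['joint_pos'].round(2))
t=read_camera('side');cv2.imwrite('pics/s7.png',cv2.resize(t[165:315,250:400],None,fx=4,fy=4,interpolation=cv2.INTER_CUBIC))
arc([-78],off=.020,side=-1)
arc([-76,-74,-72,-70,-68,-66],side=-1)
```

```text
[0.58507035 0.14454275 0.04635098] [ 0.83145645 -1.21561123 -0.23323778] [-0.33  0.93  0.02  1.75 -0.04  0.46 -1.64]
[[0.0, [0.001, 0.001, 0.026], 0.002]]
[[0.0, [0.001, 0.001, 0.034], -0.033], [0.0, [0.001, 0.001, 0.036], -0.068], [0.0, [0.001, 0.0, 0.039], -0.103], [0.0, [0.001, 0.0, 0.041], -0.138], [0.0, [0.001, -0.0, 0.044], -0.173], [0.0, [0.001, -0.0, 0.047], -0.208]]
```

View pics/s7.png

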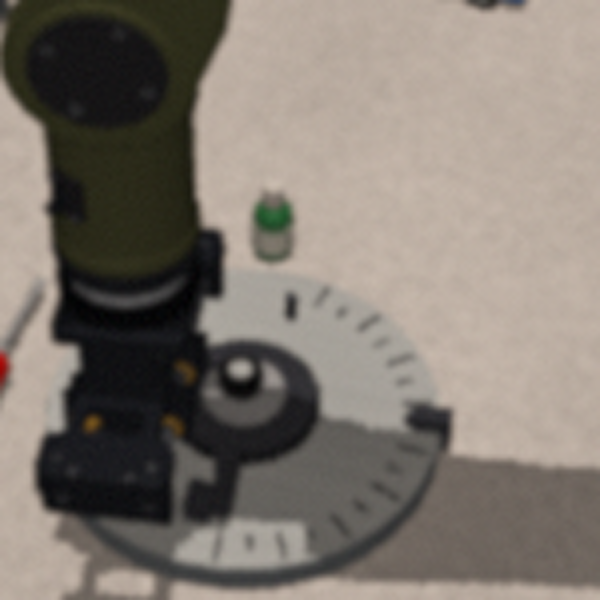

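move_arm(
  commands=[
    [0,[0,0.001,0.01],0],
    [0,[0,0.001,0.018],0],
    [0,[0,0.001,0.024],0],
    [0,[0,0.001,0.028],0],
    [0,[0,0.001,0.031],0],
    [0,[0,0.001,0.034],-0.033],
    [0,[0,0.001,0.036],-0.068],
    [0,[0,0,0.039],-0.103],
    [0,[0,0,0.041],-0.138],
    [0,[0,0,0.044],-0.173],
    [0,[0,0,0.047],-0.208],
  ],
)

```text
time: 9.97
tool_pos: [0.5405, 0.1352, 0.0481]
tcp_rot: [-0.147, -0.689, -0.15, 0.694]
ft_force: [3.4, 1.6, 2.6]
grip_width: 0.0004
```

Run:
```python
from h import *
R,p,s=R0();print(p,s['ft_force'])
arc(range(-64,-40,2),side=-1)
```

```text
[0.54052086 0.13519288 0.04806489] [3.42180332 1.55993684 2.62621506]
[[0.0, [0.001, -0.0, 0.003], -0.031], [0.0, [0.001, -0.0, 0.006], -0.065], [0.0, [0.001, -0.001, 0.008], -0.1], [0.0, [0.001, -0.001, 0.011], -0.135], [0.0, [0.001, -0.001, 0.014], -0.17], [0.0, [0.001, -0.001, 0.016], -0.205], [0.0, [0.001, -0.001, 0.019], -0.24], [0.0, [0.001, -0.001, 0.022], -0.275], [0.0, [0.001, -0.001, 0.024], -0.31], [0.0, [0.001, -0.0, 0.027], -0.345], [0.0, [0.001, 0.0, 0.03], -0.38], [0.0, [0.001, 0.001, 0.032], -0.415]]
```

move_arm(
  commands=[
    [0,[0.001,0,0.003],-0.031],
    [0,[0.001,0,0.006],-0.065],
    [0,[0.001,-0.001,0.008],-0.1],
    [0,[0.001,-0.001,0.011],-0.135],
    [0,[0.001,-0.001,0.014],-0.17],
    [0,[0.001,-0.001,0.016],-0.205],
    [0,[0.001,-0.001,0.019],-0.24],
    [0,[0.001,-0.001,0.022],-0.275],
    [0,[0.001,-0.001,0.024],-0.31],
    [0,[0.001,0,0.027],-0.345],
    [0,[0.001,0,0.03],-0.38],
    [0,[0.001,0.001,0.032],-0.415],
  ],
)

```text
time: 10.97
tool_pos: [0.5108, 0.1212, 0.0471]
tcp_rot: [-0.287, -0.643, -0.291, 0.648]
ft_force: [0.9, 4.0, 0.1]
grip_width: 0.0007
```

Run:
```python
from h import *
R,p,s=R0();print(p,s['ft_force'])
t=read_camera('side');cv2.imwrite('pics/s8.png',cv2.resize(t[165:315,250:400],None,fx=4,fy=4,interpolation=cv2.INTER_CUBIC))
arc(range(-40,-16,2),side=-1)
```

```text
[0.51083109 0.12117129 0.04708635] [0.9216819  4.02979406 0.07647802]
[[0.0, [0.0, -0.0, 0.002], -0.029], [0.0, [0.0, -0.001, 0.004], -0.064], [0.0, [0.0, -0.001, 0.007], -0.099], [0.0, [0.0, -0.001, 0.009], -0.134], [0.0, [0.0, -0.001, 0.012], -0.169], [0.0, [0.0, -0.001, 0.015], -0.204], [0.0, [0.0, -0.001, 0.017], -0.239], [0.0, [0.0, -0.001, 0.02], -0.274], [0.0, [0.0, -0.001, 0.023], -0.309], [0.0, [0.0, -0.001, 0.025], -0.344], [0.0, [0.0, -0.0, 0.028], -0.379], [0.0, [0.0, 0.0, 0.031], -0.413]]
```

View pics/s8.png

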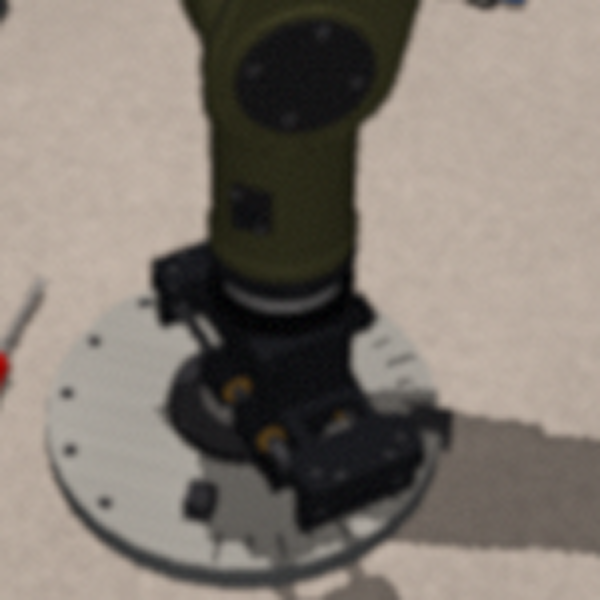

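move_arm(
  commands=[
    [0,[0,0,0.002],-0.029],
    [0,[0,-0.001,0.004],-0.064],
    [0,[0,-0.001,0.007],-0.099],
    [0,[0,-0.001,0.009],-0.134],
    [0,[0,-0.001,0.012],-0.169],
    [0,[0,-0.001,0.015],-0.204],
    [0,[0,-0.001,0.017],-0.239],
    [0,[0,-0.001,0.02],-0.274],
    [0,[0,-0.001,0.023],-0.309],
    [0,[0,-0.001,0.025],-0.344],
    [0,[0,0,0.028],-0.379],
    [0,[0,0,0.031],-0.413],
  ],
)

```text
time: 12.02
tool_pos: [0.4897, 0.0971, 0.0472]
tcp_rot: [-0.414, -0.569, -0.419, 0.574]
ft_force: [0.9, 3.6, -1.0]
grip_width: 0.0001
```

Run:
```python
from h import *
R,p,s=R0();print(p,s['ft_force'])
arc(range(-16,6,2),side=-1)
```

```text
[0.48970451 0.0970881  0.04716589] [ 0.85588596  3.63682741 -0.99817552]
[[0.0, [0.0, -0.0, 0.002], -0.032], [0.0, [0.0, -0.0, 0.005], -0.067], [0.0, [0.0, -0.001, 0.007], -0.102], [0.0, [0.0, -0.001, 0.01], -0.137], [0.0, [0.0, -0.001, 0.013], -0.172], [0.0, [0.0, -0.001, 0.015], -0.207], [0.0, [0.0, -0.001, 0.018], -0.242], [0.0, [0.0, -0.001, 0.021], -0.276], [0.0, [0.0, -0.001, 0.023], -0.311], [0.0, [0.0, -0.0, 0.026], -0.346], [0.0, [0.0, 0.0, 0.029], -0.381]]
```

move_arm(
  commands=[
    [0,[0,0,0.002],-0.032],
    [0,[0,0,0.005],-0.067],
    [0,[0,-0.001,0.007],-0.102],
    [0,[0,-0.001,0.01],-0.137],
    [0,[0,-0.001,0.013],-0.172],
    [0,[0,-0.001,0.015],-0.207],
    [0,[0,-0.001,0.018],-0.242],
    [0,[0,-0.001,0.021],-0.276],
    [0,[0,-0.001,0.023],-0.311],
    [0,[0,0,0.024],-0.33],
  ],
)

```text
time: 12.85
tool_pos: [0.4816, 0.0735, 0.0471]
tcp_rot: [0.503, 0.492, 0.508, -0.497]
ft_force: [-2.8, 2.4, 0.2]
grip_width: -0.0002
```

Run:
```python
from h import *
R,p,s=R0();print(p,s['ft_force'])
t=read_camera('side');cv2.imwrite('pics/s9.png',cv2.resize(t[165:315,250:400],None,fx=4,fy=4,interpolation=cv2.INTER_CUBIC))
arc(range(3,14),side=-1)
# lever angle estimate from contact geometry
z=R[:2,2];pin=p[:2]+.015*z;d=pin-C;print('pin est',pin,np.hypot(*d),np.degrees(np.arctan2(d[1],d[0]))%360-180)
```

```text
[0.48162961 0.07351614 0.04712232] [-2.75752582  2.36575759  0.23906186]
[[0.0, [0.0, -0.0, 0.002], -0.031], [0.0, [0.0, -0.001, 0.004], -0.049], [0.0, [0.0, -0.001, 0.005], -0.066], [0.0, [0.0, -0.001, 0.006], -0.084], [0.0, [0.0, -0.001, 0.008], -0.101], [0.0, [0.0, -0.001, 0.009], -0.119], [0.0, [0.0, -0.001, 0.01], -0.136], [0.0, [0.0, -0.001, 0.011], -0.154], [0.0, [0.0, -0.002, 0.013], -0.171], [0.0, [0.0, -0.002, 0.014], -0.189], [0.0, [0.0, -0.002, 0.015], -0.206]]
pin est [0.48194866 0.05851953] 0.07506594347590453 1.1300739426644668
```

View pics/s9.png

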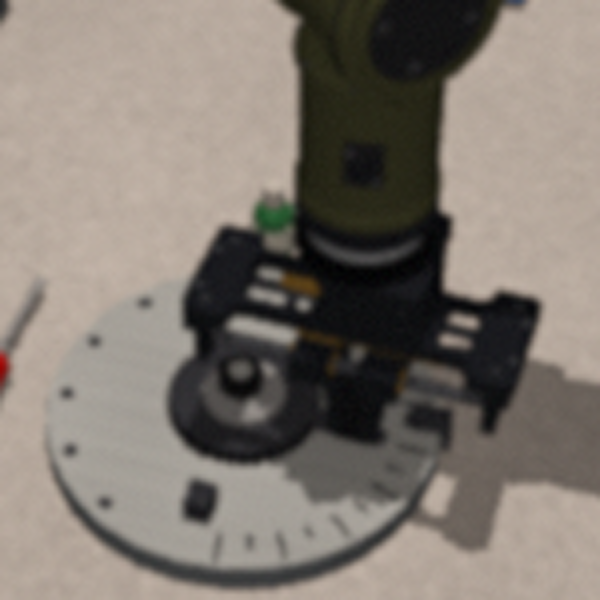

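move_arm(
  commands=[
    [0,[0,0,0.002],-0.031],
    [0,[0,-0.001,0.004],-0.049],
    [0,[0,-0.001,0.005],-0.066],
    [0,[0,-0.001,0.006],-0.084],
    [0,[0,-0.001,0.008],-0.101],
    [0,[0,-0.001,0.009],-0.119],
    [0,[0,-0.001,0.01],-0.136],
    [0,[0,-0.001,0.011],-0.154],
    [0,[0,-0.002,0.012],-0.17],
    [0,[0,-0.002,0.012],-0.17],
  ],
)

```text
time: 13.73
tool_pos: [0.4805, 0.061, 0.0472]
tcp_rot: [0.543, 0.448, 0.548, -0.452]
ft_force: [-0.3, 2.5, -1.8]
grip_width: 0.0003
```

Run:
```python
from h import *
R,p,s=R0();print(p,s['ft_force'])
z=R[:2,2];pin=p[:2]+.015*z;d=pin-C;print('pin est',pin,np.hypot(*d),np.degrees(np.arctan2(d[1],d[0]))%360-180)
```

```text
[0.48045996 0.06103923 0.04717376] [-0.28526385  2.52066609 -1.81027978]
pin est [0.48331769 0.046314  ] 0.0749425778865742 10.52239395192882
```

Estimated 10.5° against a clip at 13°. Back off, lift and look from clear.

move_arm(
  commands=[
    [0,[0,0,-0.01],0],
    [0,[0,0,-0.03],0],
    [0,[-0.03,0,-0.03],0],
    [0,[-0.07,0,-0.03],0],
    [0,[-0.11,0,-0.03],0],
    [0,[-0.13,0,0.01],0],
    [0,[-0.13,0,0.05],0],
    [0,[-0.13,0,0.09],0],
    [0,[-0.13,0,0.13],0],
    [0,[-0.13,0,0.17],0],
    [0,[-0.13,0,0.21],0],
    [0,[-0.13,0,0.24],0],
  ],
)

```text
time: 14.73
tool_pos: [0.527, -0.1795, 0.1765]
tcp_rot: [0.542, 0.448, 0.547, -0.454]
ft_force: [0.4, 0.8, 0.4]
grip_width: 0.0008
```

Run:
```python
from h import *
R,p,s=R0();print(p,s['ft_force'],R.round(2)[:2])
t=read_camera('side');cv2.imwrite('pics/sA0.png',t);cv2.imwrite('pics/sA.png',cv2.resize(t[205:315,250:370],None,fx=5,fy=5,interpolation=cv2.INTER_CUBIC))
t=read_camera('top');cv2.imwrite('pics/tA0.png',t);cv2.imwrite('pics/tA.png',cv2.resize(t[185:305,245:370],None,fx=5,fy=5,interpolation=cv2.INTER_CUBIC))
```

```text
[ 0.52702365 -0.17945209  0.17647488] [0.40363342 0.78302136 0.35467965] [[-0.01  0.98  0.19]
 [-0.    0.19 -0.98]]
```

View pics/sA.png

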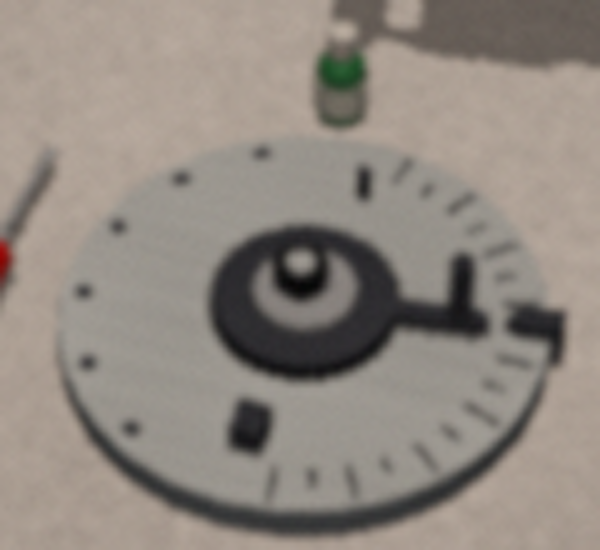

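View pics/tA.png

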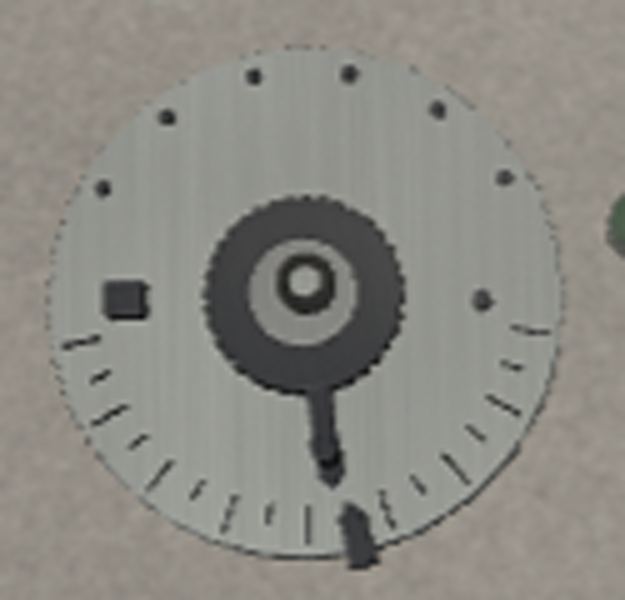

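Run:
```python
from h import *
T=lambda x,y:(245+(x+.5)/5-.5,185+(y+.5)/5-.5)
S=lambda x,y:(250+(x+.5)/5-.5,205+(y+.5)/5-.5)
def A(n,p,z):
    d=pl(n,*p,z)-C;return round(np.hypot(*d),4),round(np.degrees(np.arctan2(d[1],d[0]))%360-180,2)
print(A('top',T(332,487),.029),A('top',T(349,504),.031),A('side',S(488,325),.029),A('side',S(507,319),.031))
# clip/lever axes by PCA in dark mask
for n,box in(('top',(245,185,370,305)),('side',(250,205,370,315))):
    im=cv2.imread(f'pics/{n[0]}A0.png');g=im.max(2)
    L=[];K=[]
    for v in range(box[1],box[3]):
        for u in range(box[0],box[2]):
            if g[v,u]<85:
                r,a=A(n,(u,v),.031)
                if abs(a)<25:
                    w=85-float(g[v,u])
                    if .05<r<(.068 if n=='top' else .064): L.append((a,w))
                    if .098<r<.122: K.append((a,w))
    for q in(L,K): q=np.array(q);print(n,len(q),np.average(q[:,0],weights=q[:,1]))
for a in (10.5,12.5,13,13.5,14): 
    pass
```

```text
(np.float64(0.0888), np.float64(9.91)) (np.float64(0.0979), np.float64(13.76)) (np.float64(0.0896), np.float64(11.29)) (np.float64(0.0983), np.float64(13.34))
top 38 10.729977997799779
top 74 13.033726708074534
side 33 9.406898678414095
side 56 12.50529001074114
```

Run:
```python
from h import *
arc([10.5],off=.045,side=-1,z=.16)
arc([10.5],off=.045,side=-1)
```

```text
[[0.0, [0.015, -0.002, -0.278], -0.003]]
[[0.0, [0.128, -0.001, -0.278], -0.003]]
```

move_arm(
  commands=[
    [0,[0.01,0,-0.04],0],
    [0,[0.01,0,-0.08],0],
    [0,[0.01,0,-0.12],0],
    [0,[0.01,0,-0.16],0],
    [0,[0.01,0,-0.2],0],
    [0,[0.01,0,-0.24],0],
    [0,[0.01,-0.001,-0.278],0],
    [0,[0.01,-0.001,-0.278],0],
    [0,[0.03,-0.001,-0.278],0],
    [0,[0.06,-0.001,-0.278],0],
    [0,[0.09,-0.001,-0.278],0],
  ],
)

```text
time: 15.75
tool_pos: [0.4757, 0.0913, 0.0851]
tcp_rot: [0.542, 0.45, 0.544, -0.456]
ft_force: [0.4, -0.4, -0.6]
grip_width: 0.0006
```

Run:
```python
from h import *
R,p,s=R0();print(p)
arc([10.5],off=.045,side=-1)
```

```text
[0.47571589 0.09131188 0.08509615]
[[0.0, [0.038, -0.0, 0.0], -0.002]]
```

move_arm(
  commands=[
    [0,[0.02,0,0],0],
    [0,[0.038,0,0],0],
    [0,[0.038,0,0],0],
    [0,[0.038,0,0.008],0],
    [0,[0.038,0,0.016],0],
    [0,[0.038,0,0.022],0],
    [0,[0.038,0,0.025],0],
    [0,[0.038,0,0.025],0],
  ],
)

```text
time: 16.42
tool_pos: [0.4806, 0.0648, 0.048]
tcp_rot: [0.542, 0.451, 0.543, -0.456]
ft_force: [-0.2, 0.5, -1.1]
grip_width: 0.0003
```

Run:
```python
from h import *
R,p,s=R0();print(p,s['ft_force'])
z=R[:2,2];pin=p[:2]+.015*z;d=pin-C;print('pin est',pin,np.hypot(*d),np.degrees(np.arctan2(d[1],d[0]))%360-180)
arc([11,11.5,12,12.5,13.0,13.2,13.2,13.2],side=-1)
```

```text
[0.4806323  0.06476189 0.04800926] [-0.22641368  0.54013255 -1.13565029]
pin est [0.48328521 0.04999844] 0.07439019923734966 7.726657218154571
[[0.0, [0.001, -0.001, 0.004], -0.014], [0.0, [0.001, -0.001, 0.005], -0.023], [0.0, [0.001, -0.001, 0.006], -0.032], [0.0, [0.001, -0.001, 0.006], -0.04], [0.0, [0.001, -0.001, 0.007], -0.049], [0.0, [0.001, -0.001, 0.007], -0.053], [0.0, [0.001, -0.001, 0.007], -0.053], [0.0, [0.001, -0.001, 0.007], -0.053]]
```

move_arm(
  commands=[
    [0,[0.001,-0.001,0.002],-0.01],
    [0,[0.001,-0.001,0.004],-0.02],
    [0,[0.001,-0.001,0.005],-0.03],
    [0,[0.001,-0.001,0.006],-0.04],
    [0,[0.001,-0.001,0.007],-0.05],
    [0,[0.001,-0.001,0.0075],-0.05],
    [0,[0.001,-0.001,0.0075],-0.05],
  ],
)

```text
time: 17.0
tool_pos: [0.4807, 0.0575, 0.047]
tcp_rot: [0.553, 0.437, 0.555, -0.442]
ft_force: [-1.1, 2.2, 2.2]
grip_width: 0.0006
```

Run:
```python
from h import *
R,p,s=R0();print(p,s['ft_force'])
z=R[:2,2];pin=p[:2]+.015*z;d=pin-C;print('pin est',pin,np.hypot(*d),np.degrees(np.arctan2(d[1],d[0]))%360-180)
```

```text
[0.48070641 0.05754593 0.0469935 ] [-1.06245473  2.23305412  2.24341667]
pin est [0.48410187 0.04293534] 0.07486881820047848 13.175085305584616
```

Estimate 13.2°, as intended. Withdraw and check.

move_arm(
  commands=[
    [0,[0,0,0],0],
    [0,[0,0,-0.01],0],
    [0,[0,0,-0.03],0],
    [0,[-0.03,0,-0.03],0],
    [0,[-0.07,0,-0.03],0],
    [0,[-0.11,0,-0.03],0],
    [0,[-0.13,0,0.02],0],
    [0,[-0.13,0,0.07],0],
    [0,[-0.13,0,0.12],0],
    [0,[-0.13,0,0.17],0],
    [0,[-0.13,0,0.21],0],
    [0,[-0.13,0,0.24],0],
  ],
)

```text
time: 18.0
tool_pos: [0.5306, -0.1557, 0.1775]
tcp_rot: [0.553, 0.437, 0.554, -0.443]
ft_force: [0.3, 0.6, -0.9]
grip_width: 0.0005
```

Run:
```python
from h import *
R,p,s=R0();print(p,s['ft_force'])
im={}
for n in('side','top'):
    t=im[n]=read_camera(n);cv2.imwrite(f'pics/{n[0]}B0.png',t)
cv2.imwrite('pics/sB.png',cv2.resize(im['side'][205:315,250:370],None,fx=5,fy=5,interpolation=cv2.INTER_CUBIC))
cv2.imwrite('pics/tB.png',cv2.resize(im['top'][185:305,245:370],None,fx=5,fy=5,interpolation=cv2.INTER_CUBIC))
def A(n,p,z):
    d=pl(n,*p,z)-C;return np.hypot(*d),np.degrees(np.arctan2(d[1],d[0]))%360-180
for n,box in(('top',(245,185,370,305)),('side',(250,205,370,315))):
    g=im[n].max(2);L=[];K=[]
    for v in range(box[1],box[3]):
        for u in range(box[0],box[2]):
            if g[v,u]<85:
                r,a=A(n,(u,v),.031);w=85-float(g[v,u])
                if abs(a)<25:
                    if .05<r<(.068 if n=='top' else .064): L.append((a,w))
                    if .098<r<.122: K.append((a,w))
    for q in(L,K): q=np.array(q);print(n,len(q),np.average(q[:,0],weights=q[:,1]))
a=cv2.imread('pics/top0.png').astype(int);d=np.abs(a-im['top']).max(2)>40
for nm,(x0,y0,x1,y1) in dict(white=(115,175,172,260),orange=(115,262,162,350),blue=(495,195,545,275),sd=(268,168,340,190),oil=(362,218,385,240),wheel=(297,232,316,252)).items(): print(nm,d[y0:y1,x0:x1].sum())
```

```text
[ 0.53062581 -0.15567315  0.17753886] [ 0.25131345  0.57448407 -0.9163638 ]
top 37 13.621343247567571
top 70 13.090912487801594
side 33 12.276212900693752
side 55 12.46702111951457
white 0
orange 0
blue 1818
sd 0
oil 0
wheel 0
```

View pics/sB.png

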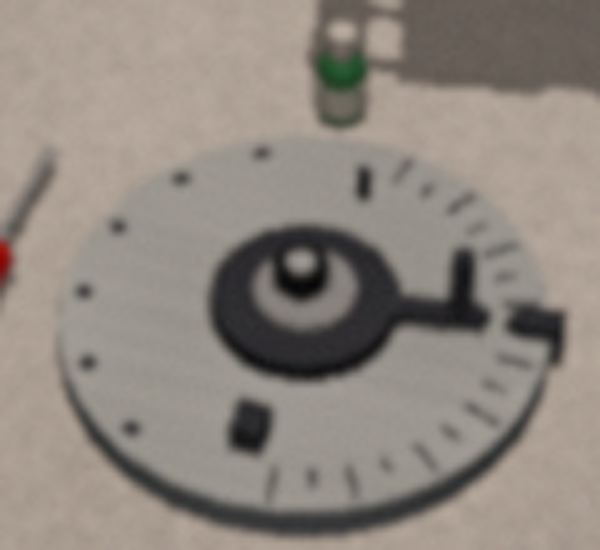

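View pics/tB.png

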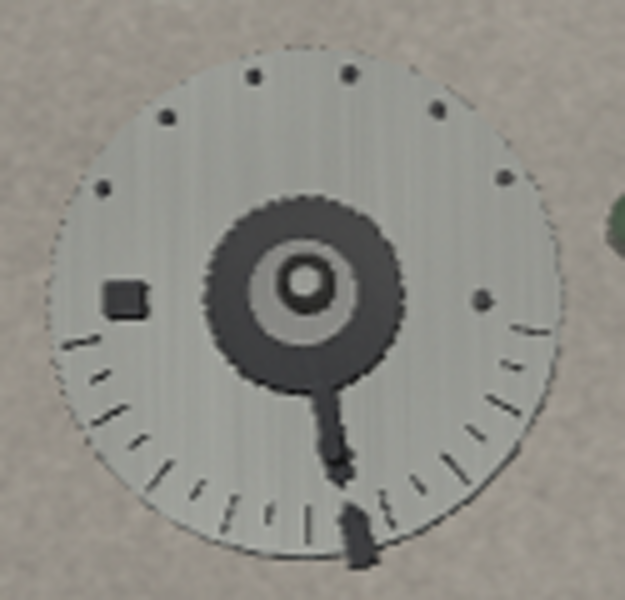

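Run:
```python
from h import *
import cv2
for n in('side0','sB0','top0','tB0'):
    h=cv2.cvtColor(cv2.imread(f'pics/{n}.png'),cv2.COLOR_BGR2HSV);m=cv2.inRange(h,(100,110,40),(120,255,255))
    x0,y0,x1,y1=(325,130,390,170) if n[0]=='s' else (480,180,560,290)
    ys,xs=np.nonzero(m[y0:y1,x0:x1]);print(n,len(xs),xs.mean()+x0,ys.mean()+y0)
print(read_state()['joint_velocities'].round(4))
```

```text
side0 629 357.6470588235294 153.59300476947536
sB0 439 361.5603644646925 154.64009111617312
top0 1041 519.195004803074 227.8568683957733
tB0 523 520.4799235181645 213.55066921606118
[-0.0856 -0.0181 -0.0873  0.0891 -0.0427 -0.0371 -0.069 ]
```

Run:
```python
import cv2,numpy as np
a=cv2.imread('pics/top0.png')[180:290,470:570];b=cv2.imread('pics/tB0.png')[180:290,470:570]
c=cv2.imread('pics/side0.png')[110:210,310:410];d=cv2.imread('pics/sB0.png')[110:210,310:410]
f=lambda i:cv2.resize(i,(300,300))
cv2.imwrite('pics/blue.png',np.vstack([np.hstack([f(a),f(b)]),np.hstack([f(c),f(d)])]))
```

```text
(no output)
```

View pics/blue.png

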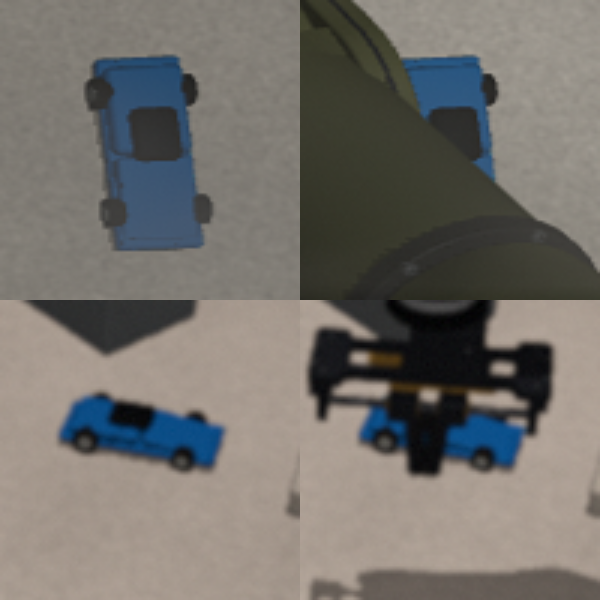

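move_arm(
  commands=[
    [0,[0,0,0],0],
    [0,[0,0,0],0],
    [0,[0,0,0],0],
    [0,[0,0,0],0],
  ],
)

```text
time: 18.43
tool_pos: [0.5306, -0.1614, 0.1766]
tcp_rot: [0.551, 0.438, 0.551, -0.448]
ft_force: [0.6, 0.4, -0.0]
grip_width: 0.0006
```

The blue car hasn't moved; the arm just hides part of it. The lever is set, so I'm handing in.

```bash
python3 -c "
from bench import *
print(close_job())"
```

```text
the job is handed in; nothing more can be done
None
```

I pushed the lever round with the shut fingertips until it rested against the square stop block. I then pushed it back in two strokes until its tip pointed at the index clip, withdrew the arm clear and handed the job in at about 18.5 s.

- **Stop block:** the fingers stopped advancing at about 8 N. A picture afterwards showed the bar touching the block, at about -77° seen from above, where I expected roughly -78°.
- **Index clip:** the last pictures put the lever at 13.6° and the clip at 13.1° from the top camera, and 12.3° and 12.5° from the side. The two cameras disagree slightly on sign, but both are well inside the 4° tolerance.
- **Force:** the force on the tool stayed at or below about 10 N at every reading I took.
- **Other objects:** the wheel, screwdriver, bottle, white car and orange car showed no change in the top picture. My image check flagged the blue car, but the arm was hiding part of it, and the visible parts are where they were in both views.

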